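# Hold a glued wagon body in the spring press

### The arm

A 6-joint arm with a two-finger parallel gripper is mounted at the origin on the work surface; the furniture and walls round the work are solid. World frame = base frame: x ahead of the robot, y to its left, z up, the work surface at z = 0. Lengths are in m, angles in degrees, forces in N, time in s.
With the tool pointing down it reaches from about 0.4 to 0.825 m from the base axis. Payload 7 kg.
Tool frame: the origin (TCP) lies at the very end of the fingers, on their centre line; the grasp point (between the pads) lies 19 mm behind it (r.grip_depth is the distance from the TCP to the grasp point, in m); z points along the fingers, y is the line along which they close (so a half turn about z gives the same grasp; the last joint's range is limited). The gripper opens to 88 mm and grips with 3 to 60 N. Pads are 19 mm wide; open, the fingers measure 130 mm over their backs; the gripper's body (78 mm by 193 mm) begins 47 mm behind the grasp point.
Start: joints at [84.345, 20.546, 0.682, 0, -70.136, -16.507], TCP at [0.255, 0.625, 0.227] pointing down, gripper open.
Joint ranges: [-176.03, 176.03], [-82.01, 121.73], [-58.28, 71.71], [-173.87, 95.51], [-174.79, -0.11], [-173.66, 173.66]. Speed limits (degrees/s): [136.94, 136.94, 172.46, 180, 180, 180].

### API

Orientations are given as [roll, pitch, yaw] about the fixed x, y, z axes, in that order (R = Rz(yaw) Ry(pitch) Rx(roll)).
In Python, from plant import r gives the robot as it stands.
- The arm moves only by the tool play_rows, never from a script. Its argument "rows" is a list that holds one entry, the list of rows, each a list of 5 numbers: the closure, from 0 (fully open) to 1 (shut), then the shift along the tool's x, y, z each as a share of 0.5 m, from -1 to 1, then the turn about the tool's z as a share of 1.5 rad, from -1 to 1. A call has exactly 8 rows; each row is the pose to reach, as a shift and turn from the pose commanded when the call began, along the tool's axes at that moment; what a row does not reach only later rows make up. A row lasts 1/12 s, in which the tool goes at most 41.7 mm and 7.16 degrees, less where a joint would pass 70% of its speed; a pose out of reach is approached as far as the arm can. A call with a number of a shift or a turn outside -1 to 1 is refused whole. A call with a gripper value outside its range is refused whole. The fingers move at their own pace and stop on an object; "squeeze" is the grip in N (left out, the last holds). Time passes only in rows, so rows that repeat a pose let the fingers close, or fill a call up. It gives the time, the measured TCP pose, the force, the opening and the grip force at its end, in the units of the state.
- r.get_state(): the state, without advancing time (a new reading comes with each control period).
- r.capture(name): name is "scene" or "top"; returns the picture (384x512x3 uint8, red, green, blue); there is no depth.
- r.camera_info(name): a dict with "fovy" (degrees; the focal length in pixels is half the picture's height over the tangent of half this angle, whatever the lens; pixels are square), "cx", "cy" (the principal point, pixels), "k1" (the pictures are not rectified: a ray, as slopes to the right and down, at radius r is drawn at 1 + k1 r^2 times it, then the intrinsics apply), "pose" (4x4, takes a point from camera to world coordinates). Camera axes: x right, y down, z forward; pixel columns grow to the right and rows downward; lengths in m; the calibration is good to about 2 mm. A picture is of the moment at which its call begins. camera_info takes no time and is no camera call.
- r.close_job(): hands the job in; it is judged then, once.
The state is a dict: "time_s": time; "joints": joint angles; "qd": joint speeds; "joint_torque": joint torques, N m; "tcp_pos": TCP position; "eef_rot": TCP orientation; "contact_force": force on the tool from outside, world axes, zero at the start; "moment": the same for the moment, N m; "gripper_width": finger opening in m; "gripper_force": force on a finger pad.
Only numpy, scipy, OpenCV 4.12 (cv2) and the standard library are available. Lean on these libraries where they do the work, as an engineer would, in place of code of your own. Each camera call takes 0.05 s, during which the arm holds its last target. There are 200 camera calls.

### The job

The coal wagon's body (the wagon filled with coal, not the empty one) has just been glued to its chassis and has to be held while the glue grabs. With the plunger still up, slide the press's carriage along its rods until the round foot hangs over the middle of the coal wagon, then push the knob down until the foot sits on the wagon and its spring is squeezed to about half of its 14 mm, without crushing the wagon. Finish while still holding the knob down like that, and leave both wagons and everything round the press where they are.

Things in the scene. Friction and masses are not known exactly. Their poses are not given: they have to be found in the camera images.
- press: gluing press: plywood board 115x370 mm on rubber feet (top 26 mm above the worktop), a model track along its length, two aluminium posts 150 mm high at the back corners, joined by two steel rods. Fixed to the worktop. Origin on the worktop below the middle of the track; its y axis runs along track and rods, its x axis points to the side of the posts and rods (52 mm behind the track), z up.
- carriage (a joint): slide of the aluminium carriage on the rods, along the press's y axis, m; 0 = middle of the press, range -0.115 to 0.115. Stiff (about 2 N of friction): it stays where it is left. The carriage carries the plunger on the side of the track, its centre line exactly above the middle line of the track; its body and brass collar reach up to 147 mm above the worktop.
- plunger (a joint): travel of the plunger (knob, stem, barrel and foot together) down through the carriage, m; 0 = fully up, 0.032 = fully down. A return spring lifts it when let go: about 2 N at the top, 0.12 N more for each mm.
- knob: black round knob on top of the plunger, 32 mm diameter, 19 mm high, flat top 28 mm across. Origin at the centre of its underside, 178 mm above the worktop when the plunger is up; its top is 19 mm above the origin (197 mm). Below it is a bare 10 mm stem, 31 mm long with the plunger up.
- foot (a joint): how far the foot's spring is squeezed, that is how far the foot has gone up into the plunger's barrel, m; 0 = hanging free (14 mm gap with a visible coil between disc and barrel), 0.014 = solid, no gap. The spring gives about 0.9 N per squeezed mm, plus 1 N.
- foot_pad: foot at the bottom of the plunger: round disc, 40 mm diameter, 8 mm thick, rubber below. Origin at the centre of its lower face, straight below the knob, 68 mm above the worktop with the plunger up, which is about 8 mm above the rim of a wagon standing below.
- coal_wagon: brown four-wheeled wagon filled with coal, 31x100x30 mm, standing loose on the press's track, in the left or the right half. Origin at the centre of its underside, about 30 mm above the worktop; y axis along its length (parallel to the press's y), z up. The rim of its side walls is 30 mm above the origin; the foot rests across both side walls.
- open_wagon: empty grey wagon of the same size and shape, standing loose on the other half of the track; to be left alone. Origin and axes as for the coal wagon.
- glue_bottle: white glue bottle with a pointed nozzle, 37x37x105 mm, upright; bystander, leave alone. Origin at the centre of its underside.
- flux_tin: flat round tin, 48x48x21 mm; bystander, leave alone. Origin at the centre of its underside.
- paint_grey: small round paint pot, 31x31x30 mm; bystander, leave alone. Origin at the centre of its underside.
- tape_roll: roll of masking tape lying flat, 60x60x18 mm; bystander, leave alone. Origin at the centre of its underside.
- track_rubber: grey rubber block, 26x55x18 mm; bystander, leave alone. Origin at the centre of its underside.
- conifer_1: model conifer on a disc, 64x63x181 mm; bystander, leave alone. Origin at the centre of its underside.
- sanding_block: cork sanding block, 31x63x20 mm; bystander, leave alone. Origin at the centre of its underside.
There are look-alikes about, which are no part of the job. What is shaped like the coal_wagon but purple or turquoise is not meant.

How it is judged (in metres and radians):
On the way:
1. the foot hangs over the middle of the coal wagon (within 10 mm along its length) with the plunger still up (y of foot_pad in the frame of coal_wagon between -0.01 and 0.01 m and value of joint plunger below 0.005 m), for 0.2 s.
At the end, for the whole second after the job is handed in: The foot stands on the coal wagon within 10 mm of its middle, its spring squeezed 4 to 10 mm (about 5 to 10 N on the wagon, certainly 2 to 14 N), the wagon upright and still, and the gripper's fingers are what keeps the knob pressed (more than 3 N) (y of foot_pad in the frame of coal_wagon between -0.01 and 0.01 m and value of joint foot between 0.004 and 0.01 m and contact force between foot_pad and coal_wagon between 2 and 14 N and contact force between the fingers and knob above 3 N and angle between coal_wagon's own z axis and vertical below 0.06 rad and linear speed of coal_wagon below 0.01 m/s); the arm keeps its last pose, push and grip.
It fails at once if the coal wagon is crushed: more than 20 N from the foot (contact force between foot_pad and coal_wagon above 20 N).
It fails at once if the foot is pressed on the empty wagon (contact force between foot_pad and open_wagon above 1 N).
It fails at once if a wagon is shifted by more than 10 mm (distance of any of coal_wagon, open_wagon from where it was at the start of the episode above 0.01 m).
It fails at once if a bystander is shifted by more than 20 mm (distance of any of glue_bottle, flux_tin, paint_grey, tape_roll, track_rubber, conifer_1, sanding_block from where it was at the start of the episode above 0.02 m).
It also fails if it takes over 46 s, if anything falls off the work surface, if the arm or the gripper's body presses on something with over 40 N, if the wrist force passes 120 N, or if a joint passes its speed limit or range.

## Working session

There is one attempt and no reset: what is moved stays moved. The work goes in short steps, Python scripts to look and compute and a tool call to move; the robot and the scene stay as the last step left them, time stands still between calls to the robot, and variables do not carry over. Pictures are saved under pics/ and viewed, at most 10 in all, crops included, and the job is handed in when it is done.

Besides the shell and the picture viewer there is one more tool, called after "Call:" as name([rows], argument=value, ...), one row to a line, values as JSON. play_rows: Moves the arm, as the interface text tells. Its arguments: {"type":"object","properties":{"rows":{"type":"array","items":{"type":"array","items":{"type":"array","items":{"type":"number"}}}},"squeeze":{"type":"number"}},"required":["rows"]}

```bash
ls; mkdir -p pics
python3 - <<'E'
from plant import r
import cv2
print(r.get_state())
for n in("scene","top"):
    cv2.imwrite(f"pics/{n}0.png",r.capture(n)[:,:,::-1]);print(n,r.camera_info(n))
E
```

```text
pics
{'time_s': 0.0, 'joints': array([ 8.43460856e+01,  2.05907232e+01,  6.34263528e-01, -1.94831398e-02,
       -7.01358776e+01, -1.65067932e+01]), 'qd': array([ 0.04359622,  0.0760992 , -0.059265  ,  0.1015845 , -0.02463645,
       -0.01711178]), 'joint_torque': array([ 5.64721831e-04, -5.82716238e+01,  2.93055475e+01,  6.99728832e+00,
        6.95289214e-03, -1.73808612e-04]), 'tcp_pos': array([0.25445976, 0.62467688, 0.22563645]), 'eef_rot': array([ 1.79906264e+02, -8.67753633e-03, -2.21673355e+01]), 'contact_force': array([-0.17465224, -0.26761561,  0.42942005]), 'moment': array([-0.01683652,  0.03740292, -0.01913391]), 'gripper_force': 0.0, 'gripper_width': 0.0871526552948909}
scene {'fovy': 47.88143909571894, 'cx': 259.98591074076376, 'cy': 189.2269970064101, 'k1': 0.04082074667792939, 'pose': array([[ 6.15281469e-01, -5.91800629e-01,  5.20769364e-01,
        -3.48223999e-01],
       [-7.88307129e-01, -4.62546226e-01,  4.05737425e-01,
        -6.35855370e-01],
       [ 7.64240609e-04, -6.60168921e-01, -7.51116776e-01,
         1.31553705e+00],
       [ 0.00000000e+00,  0.00000000e+00,  0.00000000e+00,
         1.00000000e+00]])}
top {'fovy': 51.93857625154777, 'cx': 258.3242203770788, 'cy': 194.71946659119394, 'k1': 0.022193988302365953, 'pose': array([[-6.53361849e-04, -9.89811860e-01,  1.42379966e-01,
         2.74712680e-01],
       [-9.99702387e-01,  4.11869184e-03,  2.40452553e-02,
        -1.52408066e-02],
       [-2.43866981e-02, -1.42321882e-01, -9.89519970e-01,
         1.40177906e+00],
       [ 0.00000000e+00,  0.00000000e+00,  0.00000000e+00,
         1.00000000e+00]])}
```

View pics/scene0.png

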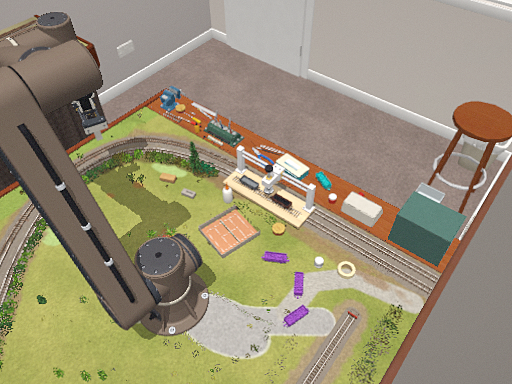

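View pics/top0.png

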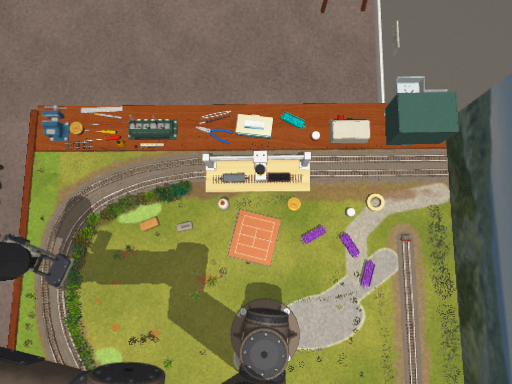

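The scene picture shows the press at about (275,190). In the top picture it spans (205-310, 150-192), with the knob at (260,169). Wagon candidates in the top picture:
- dark-filled wagon on the track at (280,177), which fits the coal wagon
- grey wagon on the track at (233,177), the open one
- purple look-alikes at (313,234), (349,244) and (368,272)
- turquoise look-alike at (292,120)

I choose (280,177) and will check it in a crop.

```bash
python3 - <<'E'
import cv2,numpy as np
a=cv2.imread("pics/top0.png")[145:200,200:315];b=cv2.imread("pics/scene0.png")[140:230,215:325]
a=cv2.resize(a,(798,382),interpolation=cv2.INTER_CUBIC)[:, :]
cv2.imwrite("pics/c1.png",a)
cv2.imwrite("pics/c2.png",cv2.resize(b,None,fx=6.5,fy=6.5,interpolation=cv2.INTER_CUBIC))
E
cat > h.py <<'E'
import numpy as np,cv2
from plant import r
def ray(n,uv):
    c=r.camera_info(n);f=192/np.tan(np.radians(c["fovy"]/2));P=c["pose"]
    K=np.array([[f,0,c["cx"]],[0,f,c["cy"]],[0,0,1]])
    p=cv2.undistortPoints(np.array([[uv]],float),K,np.array([c["k1"],0,0,0]))[0,0]
    d=P[:3,:3]@[p[0],p[1],1];return P[:3,3],d/np.linalg.norm(d)
def onz(n,uv,z):
    o,d=ray(n,uv);return o+d*(z-o[2])/d[2]
def tri(uv1,uv2):
    o1,d1=ray("scene",uv1);o2,d2=ray("top",uv2)
    s=np.linalg.lstsq(np.c_[d1,-d2],o2-o1,rcond=None)[0]
    a,b=o1+s[0]*d1,o2+s[1]*d2;return (a+b)/2,np.linalg.norm(a-b)
def proj(n,X):
    c=r.camera_info(n);f=192/np.tan(np.radians(c["fovy"]/2));P=np.linalg.inv(c["pose"])
    K=np.array([[f,0,c["cx"]],[0,f,c["cy"]],[0,0,1]])
    return cv2.projectPoints(np.array([X],float),cv2.Rodrigues(P[:3,:3])[0],P[:3,3],K,np.array([c["k1"],0,0,0]))[0][0,0]
E
```

```text
(no output)
```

View pics/c1.png

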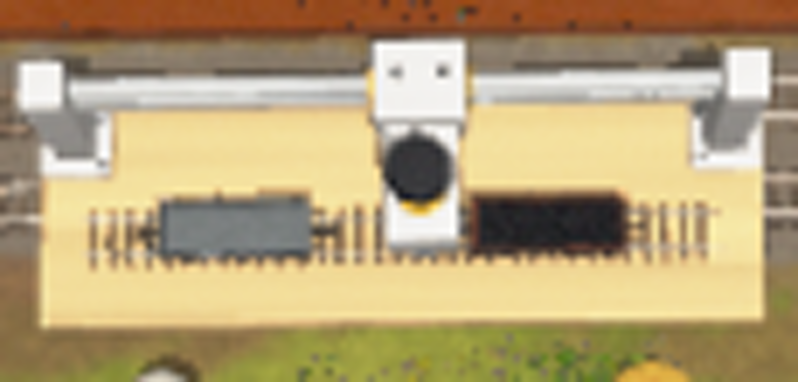

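View pics/c2.png

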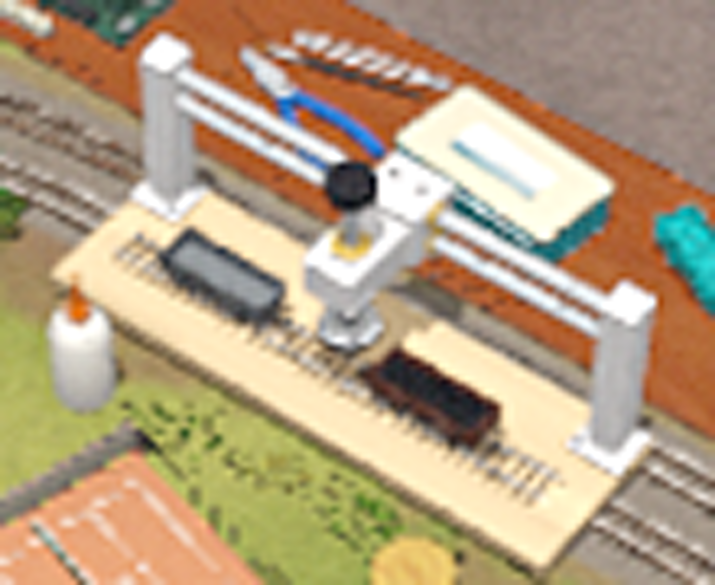

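The crop confirms it: the brown, coal-filled wagon is on the right at crop (548,225), and the grey empty one is on the left at crop (236,225). The knob is at crop (418,168).

Run:
```python
from h import *
def blob(n,box,f):
    im=cv2.imread(f"pics/{n}0.png");x0,y0,x1,y1=box;s=8
    c=cv2.resize(im[y0:y1,x0:x1],None,fx=s,fy=s,interpolation=cv2.INTER_CUBIC).astype(int)
    m=f(c).astype(np.uint8)
    k,l,st,ce=cv2.connectedComponentsWithStats(m);i=1+st[1:,4].argmax()
    cn=max(cv2.findContours((l==i).astype(np.uint8),0,1)[0],key=cv2.contourArea)
    t=lambda p:(np.array(p)+.5)/s-.5+[x0,y0]
    R=cv2.minAreaRect(cn);bb=st[i]
    return t(R[0]),np.array(R[1])/s,t(cv2.boxPoints(R)),t(ce[i])
dark=lambda c:c.max(2)<85
kt=blob("top",(250,160,267,176),dark); ks=blob("scene",(262,162,275,174),dark)
print("knob",kt[0],kt[1],kt[3],ks[0],ks[1],ks[3],tri(ks[0],kt[0]),onz("top",kt[0],.188),onz("scene",ks[0],.188))
brown=lambda c:(c.max(2)<110)
ct=blob("top",(266.,171,292,184)if 0 else (267,171,291,184),brown); cs=blob("scene",(268,190,294,212),brown)
print("coal",ct[:3],cs[:3],tri(cs[0],ct[0]),onz("top",ct[0],.06),onz("scene",cs[0],.055))
grey=lambda c:(c[...,0]<150)&(c[...,0]>c[...,2]-5)
gt=blob("top",(222,171,246,184),grey);print("grey",gt[:3],onz("top",gt[0],.06))
for p in ct[2]:print("coal corner",onz("top",p,.06))
# board corners
cr=lambda x,y:((x+.5)/6.94+199.5,(y+.5)/6.94+144.5)
for p in((41,326),(764,319)):print("board front",onz("top",cr(*p),.026))
for p in((18,62),(64,60),(725,48),(770,48)):print("post top",onz("top",cr(*p),.176))
cb=lambda x,y:((x+.5)/6.5+214.5,(y+.5)/6.5+139.5)
print("posttop scene",onz("scene",cb(630,298),.176),onz("scene",cb(168,52),.176))
```

```text
knob [259.5   168.875] [9.375 8.875] [259.607613  168.9707013] [268.5  168.25] [7.375 7.625] [268.51827437 168.19371662] (array([0.53111102, 0.01040319, 0.1894915 ]), np.float64(0.00020173079292754156)) [0.53135396 0.01050631 0.188     ] [0.5323558  0.01119491 0.188     ]
coal (array([278.49240398, 177.10458136]), array([ 8.6724329 , 23.89617538]), array([[266.48229247, 172.94323397],
       [290.37592506, 172.59441996],
       [290.50251579, 181.26592827],
       [266.6088829 , 181.61474228]])) (array([280.09591293, 200.77690029]), array([22.36684036,  9.08624935]), array([[268.16501617, 198.94317055],
       [272.82390976, 191.14223242],
       [292.02680969, 202.61063004],
       [287.36791611, 210.41156769]])) (array([ 0.52897939, -0.05138349,  0.05372059]), np.float64(0.003416779664517522)) [ 0.52901678 -0.05242611  0.06      ] [ 0.52673417 -0.05088692  0.055     ]
grey (array([233.48412704, 177.45644569]), array([ 7.6313386 , 21.65180588]), array([[222.62488246, 173.73672771],
       [244.27583885, 173.54512405],
       [244.34337234, 181.17616367],
       [222.69241524, 181.36776733]])) [0.52859787 0.10346254 0.06      ]
coal corner [ 0.54390069 -0.01096483  0.06      ]
coal corner [ 0.54466063 -0.09362267  0.06      ]
coal corner [ 0.51419922 -0.09369147  0.06      ]
coal corner [ 0.5133956  -0.01129347  0.06      ]
board front [0.48480355 0.2053841  0.026     ]
board front [ 0.4867899  -0.16255931  0.026     ]
post top [0.58506169 0.19419892 0.176     ]
post top [0.58587578 0.17294969 0.176     ]
post top [ 0.58945035 -0.13104369  0.176     ]
post top [ 0.58929509 -0.1515977   0.176     ]
posttop scene [ 0.56806372 -0.15272485  0.176     ] [0.56314416 0.1694325  0.176     ]
```

Call:
play_rows([
  [[0,0.055,0.052,-0.003,-0.03],[0,0.11,0.104,-0.006,-0.06],[0,0.165,0.156,-0.01,-0.1],[0,0.22,0.208,-0.013,-0.13],[0,0.275,0.26,-0.016,-0.16],[0,0.33,0.312,-0.02,-0.2],[0,0.385,0.364,-0.02,-0.23],[0,0.44,0.416,-0.02,-0.258]],
])

```text
time_s: 0.77
tcp_pos: [0.3801, 0.3476, 0.2365]
eef_rot: [-180.0, 0.0, 0.2]
contact_force: [1.4, 0.2, 0.5]
gripper_width: 0.0875
gripper_force: 0.0
```

Call:
play_rows([
  [[0,0.03,0.068,0,0],[0,0.06,0.135,0,0],[0,0.09,0.2,0,0],[0,0.12,0.27,0,0],[0,0.15,0.34,0,0],[0,0.18,0.4,0,0],[0,0.21,0.47,0,0],[0,0.24,0.54,0,0]],
])

```text
time_s: 1.43
tcp_pos: [0.5001, 0.0778, 0.2365]
eef_rot: [-180.0, 0.0, 0.0]
contact_force: [1.2, 0.3, -0.2]
gripper_width: 0.088
gripper_force: 0.0
```

Call:
play_rows([
  [[0,0.02,0.04,0,0],[0,0.04,0.08,0,0],[0,0.06,0.12,0,0],[0,0.062,0.134,0,0],[0,0.062,0.134,0,0],[0,0.062,0.134,0,0],[0,0.062,0.134,0,0],[0,0.062,0.134,0,0]],
])

```text
time_s: 2.1
tcp_pos: [0.5307, 0.0133, 0.2366]
eef_rot: [-180.0, -0.0, 0.1]
contact_force: [-1.2, -0.1, 0.7]
gripper_width: 0.0873
gripper_force: 0.0
```

Call:
play_rows([
  [[0,0,0.004,0.02,0],[0,0,0.004,0.04,0],[0,0,0.004,0.06,0],[0,0,0.004,0.08,0],[0,0,0.004,0.1,0],[0,0,0.004,0.116,0],[0,0,0.004,0.116,0],[0,0,0.004,0.116,0]],
])

```text
time_s: 2.77
tcp_pos: [0.5308, 0.0104, 0.178]
eef_rot: [180.0, 0.1, 0.0]
contact_force: [0.2, -0.4, 0.2]
gripper_width: 0.0876
gripper_force: 0.0
```

Run:
```python
from h import *
a=r.capture("top")[145:200,200:315,::-1];b=r.capture("scene")[140:230,215:325,::-1]
a=cv2.resize(a,(570,273),interpolation=cv2.INTER_CUBIC);b=cv2.resize(b,(400,327),interpolation=cv2.INTER_CUBIC)
o=np.zeros((600,570,3),np.uint8);o[:273]=a;o[273:,:400]=b;cv2.imwrite("pics/d1.png",o)
```

```text
(no output)
```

View pics/d1.png

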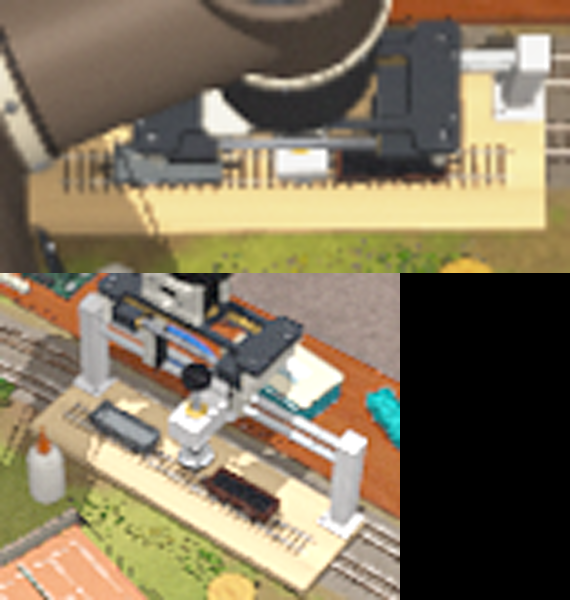

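The open fingers straddle the knob, which is at (197,377) in the lower picture, and nothing has been disturbed. Next I close on it.

Call:
play_rows([
  [[0.3,0,0,0,0],[0.5,0,0,0,0],[0.7,0,0,0,0],[0.8,0,0,0,0],[0.8,0,0,0,0],[0.8,0,0,0,0],[0.8,0,0,0,0],[0.8,0,0,0,0]],
], squeeze=25)

```text
time_s: 3.53
tcp_pos: [0.531, 0.0105, 0.1786]
eef_rot: [180.0, 0.0, 0.0]
contact_force: [0.7, -0.1, 0.4]
gripper_width: 0.0399
gripper_force: 0.0
```

Call:
play_rows([
  [[0.8,0,0,0,0],[0.8,0,0,0,0],[0.8,0,0,0,0],[0.8,0,0,0,0],[0.8,0,0,0,0],[0.8,0,0,0,0],[0.8,0,0,0,0],[0.8,0,0,0,0]],
])

```text
time_s: 4.2
tcp_pos: [0.531, 0.0106, 0.1786]
eef_rot: [-180.0, -0.0, 0.0]
contact_force: [-0.5, 0.2, 0.3]
gripper_width: 0.0304
gripper_force: 25.0
```

Call:
play_rows([
  [[0.8,0,0.015,0,0],[0.8,0,0.03,0,0],[0.8,0,0.045,0,0],[0.8,0,0.06,0,0],[0.8,0,0.075,0,0],[0.8,0,0.09,0,0],[0.8,0,0.105,0,0],[0.8,0.001,0.12,0,0]],
])

```text
time_s: 4.87
tcp_pos: [0.5315, -0.0504, 0.1785]
eef_rot: [-180.0, 0.0, -0.0]
contact_force: [-0.3, 2.0, 0.3]
gripper_width: 0.0306
gripper_force: 25.0
```

Call:
play_rows([
  [[0.8,0,0.005,0,0],[0.8,0,0.005,0,0],[0.8,0,0.005,0,0],[0.8,0,0.005,0,0],[0.8,0,0.005,0,0],[0.8,0,0.005,0,0],[0.8,0,0.005,0,0],[0.8,0,0.005,0,0]],
])

```text
time_s: 5.53
tcp_pos: [0.5314, -0.0519, 0.1786]
eef_rot: [180.0, 0.0, 0.0]
contact_force: [1.2, -1.7, -0.3]
gripper_width: 0.0308
gripper_force: 25.0
```

Run:
```python
from h import *
b=r.capture("scene")[:,:,::-1];a=r.capture("top")[145:200,200:315,::-1]
a=cv2.resize(a,(570,273),interpolation=cv2.INTER_CUBIC);b=cv2.resize(b[155:225,240:320],(366,320),interpolation=cv2.INTER_CUBIC)
o=np.zeros((593,570,3),np.uint8);o[:273]=a;o[273:,:366]=b;cv2.imwrite("pics/d2.png",o)
```

```text
(no output)
```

View pics/d2.png

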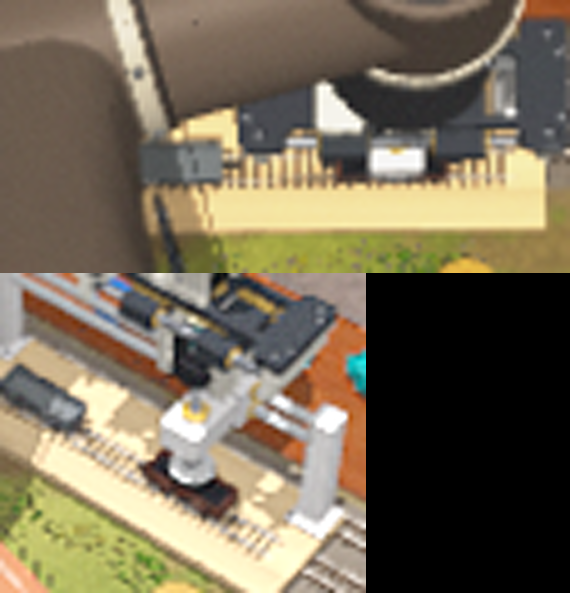

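The foot disc, lower picture (190,465), hangs over the middle of the coal wagon, which spans (145,465) to (238,500). The plunger is still up, so I press down gently now.

Call:
play_rows([
  [[0.8,0,0,0.003,0],[0.8,0,0,0.006,0],[0.8,0,0,0.009,0],[0.8,0,0,0.012,0],[0.8,0,0,0.012,0],[0.8,0,0,0.012,0],[0.8,0,0,0.012,0],[0.8,0,0,0.012,0]],
], squeeze=35)

```text
time_s: 6.3
tcp_pos: [0.5315, -0.0519, 0.1726]
eef_rot: [-180.0, 0.0, 0.0]
contact_force: [-0.3, -1.6, 1.9]
gripper_width: 0.0305
gripper_force: 35.0
```

Call:
play_rows([
  [[0.8,0,0,0.002,0],[0.8,0,0,0.004,0],[0.8,0,0,0.006,0],[0.8,0,0,0.008,0],[0.8,0,0,0.01,0],[0.8,0,0,0.012,0],[0.8,0,0,0.012,0],[0.8,0,0,0.012,0]],
])

```text
time_s: 6.97
tcp_pos: [0.5316, -0.052, 0.1668]
eef_rot: [180.0, -0.0, 0.0]
contact_force: [-2.1, 0.4, 6.4]
gripper_width: 0.0303
gripper_force: 35.0
```

Call:
play_rows([
  [[0.8,0,0,0.002,0],[0.8,0,0,0.004,0],[0.8,0,0,0.006,0],[0.8,0,0,0.006,0],[0.8,0,0,0.006,0],[0.8,0,0,0.006,0],[0.8,0,0,0.006,0],[0.8,0,0,0.006,0]],
])

```text
time_s: 7.63
tcp_pos: [0.5316, -0.052, 0.1642]
eef_rot: [180.0, -0.0, 0.0]
contact_force: [-2.8, 0.1, 8.2]
gripper_width: 0.0306
gripper_force: 35.0
```

Run:
```python
from h import *
F=[]
for i in range(8):
    b=r.capture("scene");s=r.get_state();F.append(s["contact_force"])
print(np.mean(F,0),np.std(F,0),s["tcp_pos"])
cv2.imwrite("pics/d3.png",cv2.resize(b[165:215,250:310,::-1],(720,600),interpolation=cv2.INTER_CUBIC))
```

```text
[-2.93694447  0.14929336  9.00949262] [0.50369448 0.3151443  0.39778232] [ 0.53158025 -0.05198829  0.16424105]
```

View pics/d3.png

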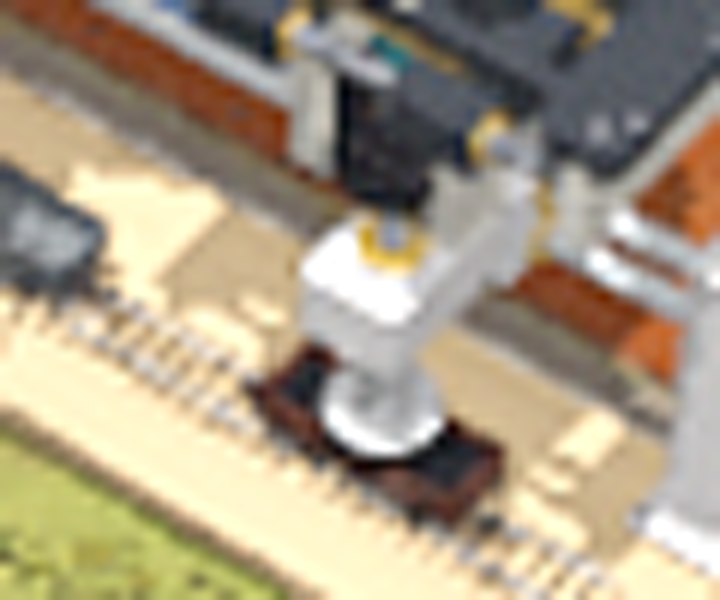

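The foot now sits on both side walls at (383,410), centred on the wagon. The force of 9.0 N implies about 5 to 6 mm of squeeze, so I add a little more.

Call:
play_rows([
  [[0.8,0,0,0.001,0],[0.8,0,0,0.002,0],[0.8,0,0,0.003,0],[0.8,0,0,0.003,0],[0.8,0,0,0.003,0],[0.8,0,0,0.003,0],[0.8,0,0,0.003,0],[0.8,0,0,0.003,0]],
])

```text
time_s: 8.7
tcp_pos: [0.5316, -0.052, 0.1629]
eef_rot: [180.0, -0.0, 0.0]
contact_force: [-3.6, 0.2, 10.7]
gripper_width: 0.0302
gripper_force: 35.0
```

Run:
```python
from h import *
for k in range(2):
    F=[]
    for i in range(10): r.capture("scene");s=r.get_state();F.append(s["contact_force"])
    print(np.mean(F,0),s["tcp_pos"],s["gripper_force"],s["time_s"])
```

```text
[-3.35679071  0.52987094  9.8185546 ] [ 0.53161162 -0.05198944  0.16290026] 35.00195887405425 9.2
[-3.54666062  0.46812215 10.27449419] [ 0.53161885 -0.05197663  0.16291671] 35.00200465321541 9.7
```

The push holds steady: the squeeze is about 5.8 mm judged by force and 7.7 mm by travel, both inside the 4 to 10 mm band.

```bash
python3 -c "
from plant import r
print(r.close_job())"
```

```text
the job is handed in; nothing more can be done
None
```

I handed the job in at about 9.7 s with the gripper still holding the knob down: the foot stands on the middle of the coal wagon, its spring squeezed an estimated 6–8 mm with about 6–8 N on the wagon, but the hand-in returned no verdict.

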